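# Pack the deck parts in their nests, shut the cover and latch it

### The arm

A 7-joint arm with a two-finger parallel gripper is mounted at the origin on the work surface. World frame = base frame: x ahead of the robot, y to its left, z up, the work surface at z = 0. Lengths are in m, angles in rad, forces in N, time in s.
With the tool pointing down it reaches from about 0.35 to 0.9 m from the base axis. Payload 19.9 kg.
Tool frame: the origin (TCP) lies at the very end of the fingers, on their centre line; the grasp point (between the pads) lies 19 mm behind it; z points along the fingers, y is the line along which they close (so a half turn about z gives the same grasp; the last joint's range is limited). The gripper opens to 94 mm and grips with 3 to 60 N. Pads are 16 mm wide; open, the fingers measure 119 mm over their backs; the gripper's body (75 mm by 177 mm) begins 78 mm behind the grasp point.
Start: joints at [-0.042, 0.417, -0.01, 1.614, 0.005, 1.111, -0.053], TCP at [0.625, 0, 0.205] pointing down, gripper open.
Joint ranges: [-2.81, 2.81], [-0.39, 2.02], [-1.27, 1.25], [0.06, 2.57], [-1.19, 4.33], [0.19, 2], [-2.82, 2.82]. Speed limits (rad/s): [1.89, 1.89, 2.39, 2.39, 3.01, 3.01, 3.01].

### API

Orientations are given as a unit quaternion [w, x, y, z].
In Python, from cell import arm gives the robot as it stands.
- The arm moves only by the tool servo_tool, never from a script. Its argument "steps" is a list of rows, each a list of 6 numbers: the shift along the tool's x, y, z in mm, then the turn, a rotation vector about the tool's x, y, z in rad. In form: [[tx, ty, tz, ax, ay, az], ...]. A call has 1 to 20 rows; each row shifts and turns the commanded pose from where the row before left it, along the tool's axes as they then stand; what a row does not reach is not made up. A row lasts 1/10 s, in which the tool goes at most 50 mm and 8.59 degrees, less where a joint would pass 70% of its speed; a pose out of reach is approached as far as the arm can. A call is refused whole if a number of a shift passes 50 or a number of a turn 0.15, either way. A call with a gripper value outside its range is refused whole. "fingers" is the opening, from 0 (shut) to 1 (fully open), set as the call begins (left out, the last holds). The fingers move at their own pace and stop on an object; "squeeze" is the grip in N (left out, the last holds). Time passes only in rows, so rows that do not move let the fingers close. It gives the time, the measured TCP pose, the force, the opening and the grip force at its end, in the units of the state.
- arm.state(): the state, without advancing time (a new reading comes with each control period).
- arm.snapshot(name): name is "scene" or "side" or "wrist"; returns (picture, depth): 400x640x3 uint8, blue, green, red; 400x640 float32, m along the optical axis (not along the pixel's ray), 0 where there is no reading.
- arm.get_calibration(name): a dict with "fx", "fy", "cx", "cy" (pixels), "xyz" and "rotation" of the camera in the world. Camera axes: x right, y up, looking along -z (the intrinsics and any distortion apply to the point x, -y, -z); pixel columns grow to the right and rows downward; lengths in m; the calibration is good to about 2 mm. A picture is of the moment at which its call begins: read the wrist's pose just before it. get_calibration takes no time and is no camera call; for the wrist camera it gives the pose at the moment of the call.
- arm.finish_job(): hands the job in; it is judged then, once.
The state is a dict: "clock": time; "joint_pos": joint angles; "qvel": joint speeds; "effort": joint torques, N m; "tool_pos": TCP position; "eef_rot": TCP orientation; "contact_force": force on the tool from outside, world axes, zero at the start; "moment": the same for the moment, N m; "finger_gap": opening from 0.0 (shut) to 1.0 (fully open); "gripper_force": force on a finger pad.
Only numpy, scipy, OpenCV 4.12 (cv2) and the standard library are available. Lean on these libraries where they do the work, as an engineer would, in place of code of your own. Each camera call takes 0.05 s, during which the arm holds its last target. There are 200 camera calls.

### The job

Slide the tray's clear cover fully back, then lay every deck part that is on the bench (canister, eject button, spring bracket, roller arm) in the nest of its own shape so that it sits flat on the tray floor. With all of them bedded, slide the cover fully shut over them, then swing the latch round until it rests in its catch, and leave the other things on the bench where they are.

Things in the scene. Friction and masses are not known exactly. Their poses are not given: they have to be found in the camera images.
- tray: Blue tray, yellow floor, fixed, 230 (x) x 262 (y) mm. Origin: centre of its underside, on the table; x points away from the robot along the cover's slide, z up. Floor 4 mm thick. Side walls (y +-119 to 131 mm) are 76 mm high and run on as runners to x +315 mm; near and far walls 22 mm high. Four black nest blocks fill the floor, two by two, in varying places.
- cover (a joint): Clear plastic cover (200 x 236 x 6 mm, black edging, underside 62 mm above the table) that slides along the tray's x axis. Value in m: 0 = fully shut over the tray (pushed towards the robot), 0.21 = fully back, clear of all nests. About 1 to 2 N moves it.
- cover_pull (a point): Top centre of the cover's orange pull, an upright bar near the cover's robot-side edge: 12 mm thick (along tray x), 50 mm wide (along tray y), standing 32 mm above the cover; the top is 100 mm above the table.
- latch (a joint): Steel latch arm swinging level about an upright pin on the tray's left (+y) wall, just above the cover. Value in rad: 0 = closed, arm along the tray's -y, against the steel catch on the shut cover; it grows as the arm opens, counter-clockwise from above (1.57 = arm along the tray's +x over the wall). It stays where it is left.
- latch_knob (a point): Top centre of the red upright round knob on the latch arm, 75 mm from the pin: 16 mm diameter, 26 mm tall, its top 110 mm above the table.
- latch_hinge (a point): Point on the axis of the latch's upright pin, 84 mm above the table.
- nest_round: Black nest block, 90 (x) x 115 (y) x 16 mm, fixed on the tray floor, with a round pocket of 66 mm diameter right through it. Origin: centre of the pocket on the tray floor (4 mm above the table).
- nest_oblong: Black nest block of the same outer size with a rectangular pocket 46 (x) x 86 (y) mm. Origin: centre of the pocket on the tray floor.
- nest_ell: Black nest block of the same outer size with an L-shaped pocket: a leg x -31 to +3, y -46 to +46 mm and a foot x -31 to +31, y +12 to +46 mm. Origin: centre of the block on the tray floor; the bracket lies in it with the same origin and axes.
- nest_keyhole: Black nest block of the same outer size with a keyhole pocket: a slot x -12 to +12, y -53 to +30 mm and a round (eight-sided) head of 46 mm about x 0, y +30 mm. Origin: centre of the block on the tray floor; the roller arm lies in it with the same origin and axes.
- canister: Tinned screw-top canister of idler tires with a green band: body 60 mm diameter, 36 mm high, brass cap 44 mm diameter on top, 54 mm high overall. Origin: centre of its underside, z up. May be absent. Belongs in nest_round.
- eject_button: Grey plastic eject button, a block 40 (x) x 80 (y) x 42 mm high. Origin: centre of its underside, z up. May be absent. Belongs in nest_oblong, either way round.
- spring_bracket: Steel leaf spring bracket: L-shaped base 10 mm thick (leg x -28 to 0, y -43 to +43 mm; foot x -28 to +28, y +15 to +43 mm) and an upright leaf 10 mm thick (x -17 to -7), y -21 to +29 mm, 46 mm high, to grip. Origin: centre of the 56 x 86 mm outline, underside, z up. May be absent. Lies in nest_ell with its axes as the nest's.
- roller_arm: Chrome pressure roller arm: bar 18 mm wide, 12 mm high, y -50 to +30 mm, with an upright rib 12 mm thick (across x), y -30 to +12 mm, 46 mm high, to grip; at its +y end a black rubber roller 40 mm diameter, 28 mm high, centred at y +30 mm. Origin: underside, middle of its 100 mm length, z up. May be absent. Lies in nest_keyhole with its axes as the nest's.
- end_cheek: Walnut deck end cheek lying flat, 260 x 120 x 18 mm, origin at its underside. Bystander.
- cleaner_bottle: Amber bottle, 56 mm diameter, 130 mm high, origin at its underside. Bystander.
- screwdriver: Screwdriver lying on the table. Bystander.
- brush: Small brush lying on the table. Bystander.
- spare_reel: Green plastic reel, 90 mm diameter, 26 mm high. Bystander.
- mug: Blue mug, 76 mm diameter, 85 mm high. Bystander.

How it is judged:
By the outcome, as a careful person would: the job done as asked, in the order asked, and still so for the second after the job is handed in, with the robot touching nothing.
Of canister, eject_button, spring_bracket, roller_arm only 3 to 4 are there at a start; the rules pass over those that are not, and their reading is None.
At some moment in a run one of canister, eject_button, spring_bracket, roller_arm may be knocked a few centimetres aside while the robot is not near it.
Once in a run the grip may slacken for a moment while it holds something.
It also fails if it takes over 210 s, if anything falls off the work surface, if the arm or the gripper's body presses on something with over 40 N, if the wrist force passes 120 N, or if a joint passes its speed limit or range.

## Working session

There is one attempt and no reset: what is moved stays moved. The work goes in short steps, Python scripts to look and compute and a tool call to move; the robot and the scene stay as the last step left them, time stands still between calls to the robot, and variables do not carry over. Pictures are saved under pics/ and viewed, at most 14 in all, crops included, and the job is handed in when it is done.

Besides the shell and the picture viewer there is one more tool, called after ">>>" by a JSON object that holds its "fn" and its "kwargs". servo_tool: Moves the arm, as the interface text tells. Its arguments: {"type":"object","properties":{"steps":{"type":"array","items":{"type":"array","items":{"type":"number"}}},"fingers":{"type":"number"},"squeeze":{"type":"number"}},"required":["steps"]}

```bash
ls; mkdir -p pics; cat > h.py <<'E'
import numpy as np, cv2
from cell import arm
def cloud(name):
    c=arm.get_calibration(name); im,d=arm.snapshot(name)
    v,u=np.indices(d.shape)
    p=np.stack([(u-c['cx'])/c['fx']*d,-(v-c['cy'])/c['fy']*d,-d],-1)
    R=np.array(c['rotation'])
    W=p@R.T+np.array(c['xyz']); W[d==0]=np.nan
    return im,W
E
python3 - <<'E'
from h import *
print(arm.state())
for n in ['scene','side','wrist']:
    c=arm.get_calibration(n);print(n,c)
    im,W=cloud(n);cv2.imwrite(f'pics/{n}0.png',im);np.save(f'{n}0.npy',W)
E
```

```text
pics
{'clock': 0.0, 'joint_pos': array([-0.04149081,  0.41795859, -0.01031832,  1.61414769,  0.00472894,
        1.1107003 , -0.05300216]), 'qvel': array([ 0.00072035,  0.00011562,  0.00035071,  0.00071291, -0.00065064,
       -0.0005225 ,  0.00037828]), 'effort': array([ 3.52895018e-03, -8.51262331e+01,  6.40313700e-01, -4.25991547e+01,
       -4.87577857e-02,  1.87510403e-02,  1.73272206e-04]), 'tool_pos': array([ 6.24635357e-01, -1.75090458e-05,  2.04845962e-01]), 'eef_rot': array([-3.80465496e-04,  7.07098292e-01,  7.07115020e-01, -4.57934820e-04]), 'contact_force': array([-0.11324841, -0.10363413,  0.60826261]), 'moment': array([ 0.00147132, -0.00860216, -0.01022657]), 'gripper_force': 0.0, 'finger_gap': 0.9983694390473459}
scene {'fx': 373.0333853358583, 'fy': 373.0333853358583, 'cx': 320.8567196705569, 'cy': 198.0175807656411, 'xyz': array([ 1.2153725 , -0.06032056,  0.94951448]), 'rotation': array([0.685862  , 0.25038215, 0.23547184, 0.64144767])}Traceback (most recent call last):
  File "<stdin>", line 5, in <module>
  File "h.py", line 8, in cloud
    W=p@R.T+np.array(c['xyz']); W[d==0]=np.nan
      ~^~~~
ValueError: matmul: Input operand 1 has a mismatch in its core dimension 0, with gufunc signature (n?,k),(k,m?)->(n?,m?) (size 4 is different from 3)
```

```bash
sed -i "s/    R=np.array(c\['rotation'\])/    w,x,y,z=c['rotation']; R=Rotation.from_quat([x,y,z,w]).as_matrix()/; s/^from cell/from scipy.spatial.transform import Rotation\nfrom cell/" h.py
python3 - <<'E'
from h import *
for n in ['scene','side','wrist']:
    c=arm.get_calibration(n);print(n,c)
    im,W=cloud(n);cv2.imwrite(f'pics/{n}0.png',im);np.save(f'{n}0.npy',W)
    print(np.nanpercentile(W.reshape(-1,3),[1,50,99],axis=0))
E
```

```text
scene {'fx': 373.0333853358583, 'fy': 373.0333853358583, 'cx': 320.8567196705569, 'cy': 198.0175807656411, 'xyz': array([ 1.2153725 , -0.06032056,  0.94951448]), 'rotation': array([0.685862  , 0.25038215, 0.23547184, 0.64144767])}
[[-1.48934563e+00 -1.17295857e+00 -7.54628432e-01]
 [ 4.56292597e-01 -2.77878136e-02 -4.22257039e-04]
 [ 9.47109733e-01  1.29209129e+00  6.12401407e-01]]
side {'fx': 481.0998345293465, 'fy': 481.0998345293465, 'cx': 322.27569270541716, 'cy': 191.08259293191583, 'xyz': array([-0.3802886 , -1.09566519,  1.09798839]), 'rotation': array([ 0.83690891,  0.4341673 , -0.14886457, -0.2981972 ])}
[[-0.58398776 -0.87571823 -0.7554318 ]
 [ 0.42198835 -0.0595143   0.00428726]
 [ 1.38840421  2.15137178  0.73776326]]
wrist {'fx': 289.4792752100954, 'fy': 289.4792752100954, 'cx': 315.45885648464787, 'cy': 198.22828270727538, 'xyz': array([0.62519235, 0.07813016, 0.38485855]), 'rotation': array([ 9.91022562e-01, -1.33694214e-01,  3.64488280e-04, -7.59724655e-05])}
[[ 0.20799189 -0.31638532 -0.47919541]
 [ 0.6279229   0.02771181  0.00517222]
 [ 1.38163202  0.24585722  0.33940266]]
```

View pics/scene0.png

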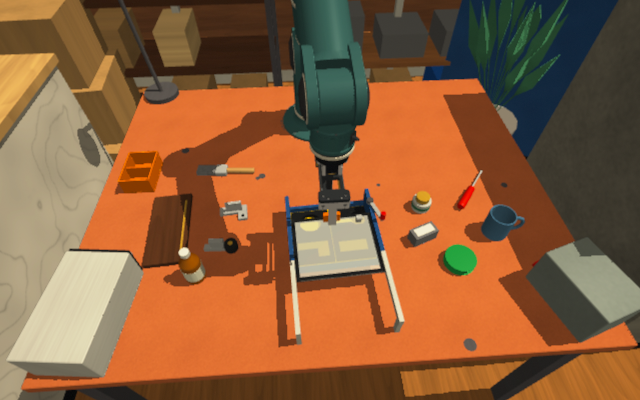

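View pics/side0.png

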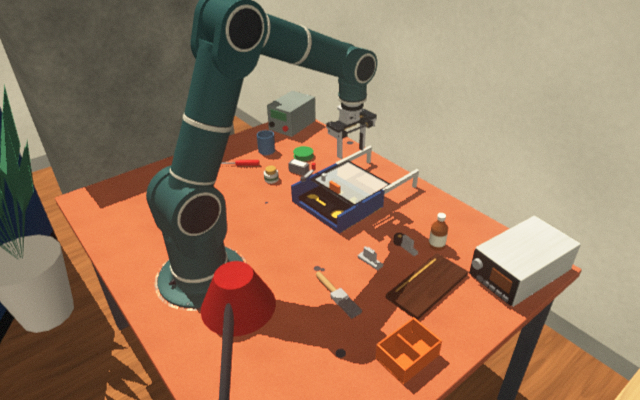

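```bash
cat >> h.py <<'E'
def ortho(files,x0,x1,y0,y1,s):  # s m/px ; rows: x decreasing downward, cols: y decreasing rightwards
    H=int((x1-x0)/s);Wd=int((y1-y0)/s);z=np.full((H,Wd),-1.);c=np.zeros((H,Wd,3),np.uint8)
    for im,W in files:
        P=cv2.resize(W.astype(np.float32),None,fx=3,fy=3,interpolation=cv2.INTER_NEAREST) if 0 else W
        p=P.reshape(-1,3);q=im.reshape(-1,3)
        r=np.nan_to_num((x1-p[:,0])/s,nan=-1);k=np.nan_to_num((y1-p[:,1])/s,nan=-1)
        ok=(r>=0)&(k>=0)&(r<H)&(k<Wd)&(p[:,2]<.16)&(p[:,2]>-.02)
        r=r[ok].astype(int);k=k[ok].astype(int);p=p[ok];q=q[ok]
        o=np.argsort(p[:,2]);r,k,p,q=r[o],k[o],p[o],q[o]
        up=p[:,2]>z[r,k]; c[r[up],k[up]]=q[up]; z[r[up],k[up]]=p[up,2]
    return c,z
E
python3 - <<'E'
from h import *
F=[(cv2.imread(f'pics/{n}0.png'),np.load(f'{n}0.npy')) for n in ['scene','side']]
c,z=ortho(F,.35,.95,-.4,.4,.003)
c=cv2.resize(c,None,fx=3,fy=3,interpolation=0)
cv2.imwrite('pics/o0.png',c)
E
```

```text
(no output)
```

View pics/o0.png

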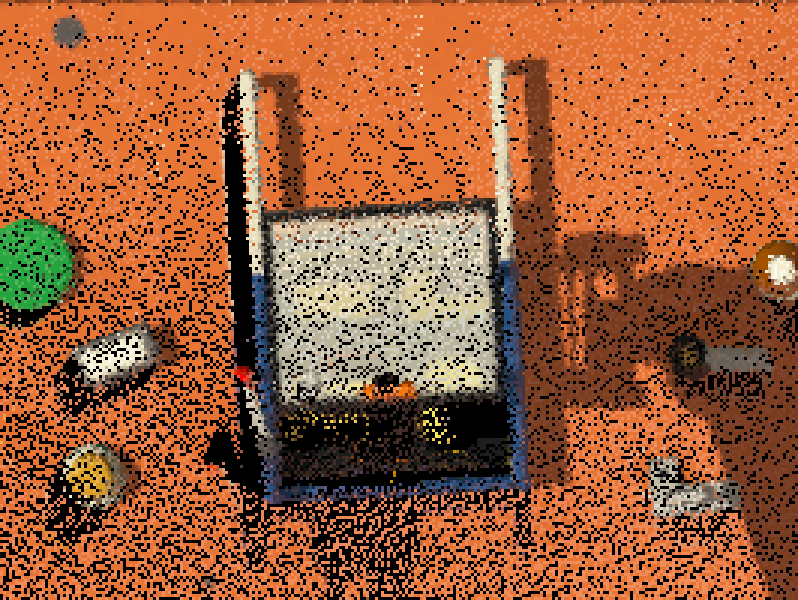

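View pics/wrist0.png

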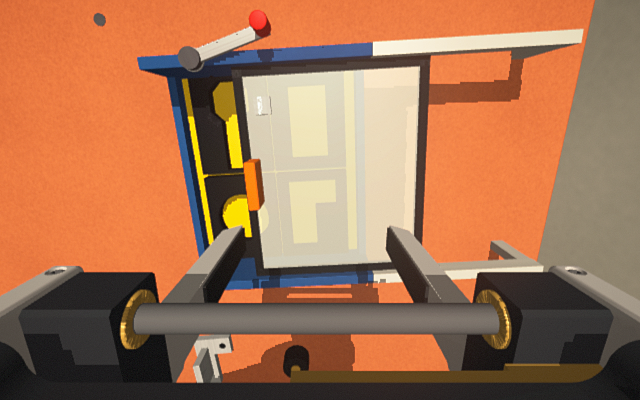

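```bash
python3 - <<'E'
from h import *
im=cv2.imread('pics/wrist0.png');W=np.load('wrist0.npy')
b,g,r=[im[...,i].astype(int) for i in range(3)]
z=W[...,2]
# walls top
m=(z>.068)&(z<.084)&(W[...,1]>.08)&(((b>r+25))|((b>150)&(abs(b-r)<60)))&(W[...,0]>.3)
p=W[m];print('left wall',len(p),np.median(p,0))
(vx,vy,x,y)=cv2.fitLine(p[:,:2].astype(np.float32),cv2.DIST_HUBER,0,.01,.01).ravel();print('yaw',np.arctan2(vy,vx),x,y, p[:,0].min(),p[:,0].max())
m=(z>.088)&(z<.108)&(r>180)&(g>80)&(b<90)&(abs(W[...,1])<.1)
print('pull',m.sum(),W[m].mean(0),W[m].min(0),W[m].max(0))
m=(z>.09)&(z<.118)&(r>180)&(g<80)&(b<90)
print('knob',m.sum(),W[m].mean(0),W[m].min(0),W[m].max(0))
for px in [(190,55),(140,58),(581,30),(258,20),(427,60),(253,185)]:print(px,W[px[1],px[0]])
E
```

```text
left wall 11504 [0.66027477 0.12168189 0.0698937 ]
yaw 0.14944085 0.66715574 0.121938564 0.4506591055646284 0.8795524411522271
pull 552 [0.56017482 0.01331282 0.10034614] [ 0.55302951 -0.01293647  0.08890637] [0.56684607 0.03662186 0.1025826 ]
knob 245 [0.57599186 0.15820933 0.1105287 ] [0.56865499 0.15134642 0.10011951] [0.58360229 0.1659919  0.11293641]
(190, 55) [0.50694685 0.13593334 0.08658101]
(140, 58) [0.45429399 0.13509134 0.07727364]
(581, 30) [0.87827137 0.15962367 0.07592376]
(258, 20) [0.57646203 0.15854908 0.10909698]
(427, 60) [0.73646397 0.13464944 0.069196  ]
(253, 185) [0.56206233 0.01372644 0.10020618]
```

>>> {"fn": "servo_tool", "kwargs": {"steps": [[4,-22,0,0,0,0],[4,-22,0,0,0,0],[4,-21,10,0,0,0],[0,0,40,0,0,-0.057],[0,0,40,0,0,0],[0,0,30,0,0,0],[0,0,8,0,0,0],[0,0,0,0,0,0]], "fingers": 0.5, "squeeze": 15}}

```text
clock: 1.0
tool_pos: [0.5596, 0.012, 0.077]
eef_rot: [-0.001, 0.687, 0.727, -0.001]
contact_force: [0.4, -0.3, 0.7]
finger_gap: 0.498
gripper_force: 0.0
```

>>> {"fn": "servo_tool", "kwargs": {"steps": [[0,0,0,0,0,0],[0,0,0,0,0,0],[0,0,0,0,0,0],[0,0,0,0,0,0],[0,0,0,0,0,0]], "fingers": 0}}

```text
clock: 1.5
tool_pos: [0.5601, 0.012, 0.0778]
eef_rot: [0.0, 0.687, 0.727, 0.0]
contact_force: [-0.9, -0.2, 4.3]
finger_gap: 0.125
gripper_force: 15.0
```

>>> {"fn": "servo_tool", "kwargs": {"steps": [[0,15,0,0,0,0],[0,20,0,0,0,0],[0,20,0,0,0,0],[0,20,0,0,0,0],[0,20,0,0,0,0],[0,20,0,0,0,0],[0,15,0,0,0,0],[0,4,0,0,0,0],[0,0,0,0,0,0]]}}

```text
clock: 2.4
tool_pos: [0.6948, 0.0196, 0.0779]
eef_rot: [0.001, 0.687, 0.727, 0.0]
contact_force: [1.4, -0.9, 5.0]
finger_gap: 0.125
gripper_force: 15.0
```

>>> {"fn": "servo_tool", "kwargs": {"steps": [[0,3,0,0,0,0],[0,3,0,0,0,0],[0,3,0,0,0,0],[0,2,0,0,0,0],[0,0,0,0,0,0],[0,0,0,0,0,0]]}}

```text
clock: 3.0
tool_pos: [0.7013, 0.0199, 0.0776]
eef_rot: [-0.003, 0.687, 0.727, -0.003]
contact_force: [-30.2, -2.4, 25.3]
finger_gap: 0.247
gripper_force: 15.0
```

>>> {"fn": "servo_tool", "kwargs": {"steps": [[0,-3,0,0,0,0],[0,0,0,0,0,0],[0,0,0,0,0,0],[0,0,-20,0,0,0],[0,0,-45,0,0,0],[0,0,-50,0,0,0],[-25,-36,-50,0,0,0],[-25,-36,-5,0,0,0],[-26,-36,0,0,0,0],[-26,-36,0,0,0,0],[0,0,0,0,0,0],[0,0,0,0,0,0]], "fingers": 0.5}}

```text
clock: 4.2
tool_pos: [0.5723, -0.0838, 0.2356]
eef_rot: [0.0, 0.687, 0.727, 0.0]
contact_force: [0.3, -0.6, -0.5]
finger_gap: 0.499
gripper_force: 0.0
```

```bash
python3 - <<'E'
from h import *
im,W=cloud('wrist');cv2.imwrite('pics/w1.png',im);np.save('w1.npy',W)
np.savez('w1c.npz',**{k:v for k,v in arm.get_calibration('wrist').items()})
print(arm.get_calibration('wrist'),arm.state()['tool_pos'])
E
```

```text
{'fx': 289.4792752100954, 'fy': 289.4792752100954, 'cx': 315.45885648464787, 'cy': 198.22828270727538, 'xyz': array([ 0.56862749, -0.00495193,  0.41522844]), 'rotation': array([ 0.99063525, -0.13353711, -0.00427019,  0.02813203])} [ 0.57284508 -0.08293384  0.23532813]
```

View pics/w1.png

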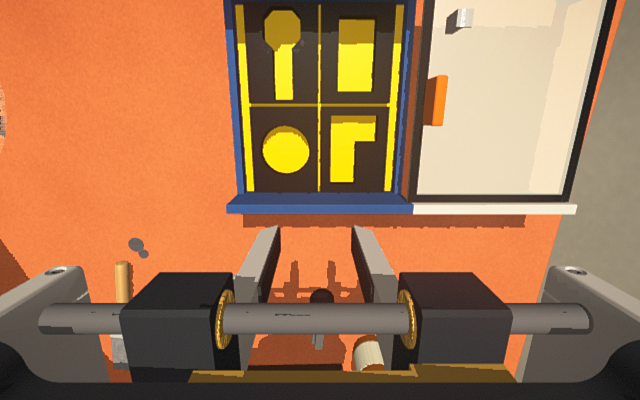

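```bash
cat >> h.py <<'E'
from scipy.optimize import minimize
from scipy.ndimage import map_coordinates
def plane_xy(cal,shape,h):
    w,x,y,z=cal['rotation'];R=Rotation.from_quat([x,y,z,w]).as_matrix()
    v,u=np.indices(shape)
    d=np.stack([(u-cal['cx'])/cal['fx'],-(v-cal['cy'])/cal['fy'],-np.ones(shape)],-1)@R.T
    o=np.array(cal['xyz']);t=(h-o[2])/d[...,2]
    return (o+t[...,None]*d)[...,:2]
def fit(xy,lab,polys,x0):   # polys in mm; returns x,y,yaw (m)
    S=4;N=400
    M=np.zeros((2*N,2*N),np.uint8)
    for p in polys: cv2.fillPoly(M,[np.round(np.array(p)*S+N).astype(int)],255)
    M=cv2.GaussianBlur(M.astype(np.float32)/255,(0,0),1.2*S)
    def f(q):
        c,s=np.cos(q[2]),np.sin(q[2]);d=(xy-q[:2])*1000
        lx=c*d[:,0]+s*d[:,1];ly=-s*d[:,0]+c*d[:,1]
        m=map_coordinates(M,[ly*S+N,lx*S+N],order=1,mode='constant')
        return ((m-lab)**2).mean()*1e4
    r=minimize(f,x0,method='Nelder-Mead',options=dict(initial_simplex=np.array(x0)+np.array([[0,0,0],[.005,0,0],[0,.005,0],[0,0,.05]]),xatol=1e-5,fatol=1e-4))
    return r.x,r.fun
circ=lambda r,x=0,y=0,n=60:[(x+r*np.cos(a),y+r*np.sin(a)) for a in np.linspace(0,2*np.pi,n,endpoint=False)+ (np.pi/8 if n==8 else 0)]
rect=lambda a,b,c,d:[(a,c),(b,c),(b,d),(a,d)]
NEST=dict(round=[circ(33)],oblong=[rect(-23,23,-43,43)],ell=[rect(-31,3,-46,46),rect(-31,31,12,46)],keyhole=[rect(-12,12,-53,30),circ(23,0,30,8)])
E
python3 - <<'E'
from h import *
im=cv2.imread('pics/w1.png');W=np.load('w1.npy');cal=dict(np.load('w1c.npz'))
b,g,r=[im[...,i].astype(int) for i in range(3)]
yel=((r>110)&(g>90)&(b<90)&(r<1.5*g))
xy=plane_xy(cal,W.shape[:2],.020)
roi=dict(keyhole=(252,5,317,101),round=(252,108,317,190),oblong=(323,8,388,101),ell=(323,108,388,190))
for k,(u0,v0,u1,v1) in roi.items():
    X=xy[v0:v1,u0:u1].reshape(-1,2);L=yel[v0:v1,u0:u1].ravel().astype(float)
    Z=W[v0:v1,u0:u1,2].ravel();L=((L>0)|(Z<.013)).astype(float)
    print(k,L.mean(),fit(X,L,NEST[k],[*X[L>0].mean(0),.057]), 'top z',np.median(Z[L==0]),'floor',np.median(Z[L>0]))
for px in [(229,210),(577,209),(412,208)]: print(W[px[1],px[0]])
m=(W[...,2]>.09)&(r>180)&(g>80)&(b<90)&(W[...,1]>-.05)&(W[...,0]>.6); print('pull',W[m].min(0),W[m].max(0))
E
```

```text
keyhole 0.3639423076923077 (array([0.52355415, 0.06953032, 0.05931891]), np.float64(224.89924597638233)) top z nan floor nan
round 0.3482176360225141 (array([ 0.5302935 , -0.0482389 ,  0.17669517]), np.float64(192.22988849514746)) top z nan floor nan
oblong 0.4454921422663358 (array([0.61468924, 0.07362107, 0.04770946]), np.float64(132.83756363339444)) top z nan floor nan
ell 0.4467166979362101 (array([ 0.62131176, -0.04276229,  0.05450135]), np.float64(360.82959199327405)) top z nan floor nan
[ 0.46858499 -0.11963306  0.07652245]
[ 1.37764431 -0.22606765 -0.4233195 ]
[ 0.6922521  -0.10439734  0.07755764]
pull [ 0.68883576 -0.00439015  0.09861403] [0.70234949 0.04308213 0.10283546]
```

>>> {"fn": "servo_tool", "kwargs": {"steps": [[40,-4,-3,0,0,0],[41,-4,-3,0,0,0],[41,-4,-3,0,0,0],[41,-4,-3,0,0,0],[41,-4,-2,0,0,0],[41,-4,0,0,0,0],[41,-2,0,0,0,0],[0,0,0,0,0,0],[0,0,0,0,0,0],[0,0,0,0,0,0]]}}

```text
clock: 5.25
tool_pos: [0.5305, 0.2005, 0.2488]
eef_rot: [-0.0, 0.687, 0.727, -0.0]
contact_force: [0.5, -0.3, -0.1]
finger_gap: 0.502
gripper_force: 0.0
```

```bash
cat >> h.py <<'E'
def snap(tag):
    c=arm.get_calibration('wrist');im,W=cloud('wrist');cv2.imwrite(f'pics/{tag}.png',im);np.save(f'{tag}.npy',W);np.savez(f'{tag}c.npz',**c);return im,W,c
def blobs(W,z0,z1,box,amin=20):
    m=((W[...,2]>z0)&(W[...,2]<z1)&(W[...,0]>box[0])&(W[...,0]<box[1])&(W[...,1]>box[2])&(W[...,1]<box[3])).astype(np.uint8)
    n,l,s,c=cv2.connectedComponentsWithStats(m)
    for i in range(1,n):
        if s[i,4]<amin: continue
        p=W[l==i];(cx,cy),(a,b),t=cv2.minAreaRect((p[:,:2]*1000).astype(np.float32))
        print('blob px',c[i].round(),'n',s[i,4],'zmax',p[:,2].max().round(4),'c',round(cx,1),round(cy,1),'size',round(a,1),round(b,1),'ang',round(t,1))
E
python3 - <<'E'
from h import *
im,W,c=snap('w2');print(arm.state()['tool_pos'])
print('button');blobs(W,.038,.048,(.5,.72,.2,.36))
print('can');blobs(W,.049,.06,(.38,.56,.22,.4))
print('knob');blobs(W,.104,.116,(.4,.8,.1,.25))
E
```

```text
[0.53052456 0.20007004 0.24882924]
button
blob px [370. 115.] n 2007 zmax 0.0475 c 596.2 285.9 size 40.4 80.1 ang 21.5
can
blob px [275.  88.] n 1074 zmax 0.0568 c 474.7 310.6 size 42.9 42.3 ang 3.7
knob
blob px [351. 225.] n 113 zmax 0.1123 c 574.7 160.2 size 15.3 11.7 ang 42.4
```

View pics/w2.png

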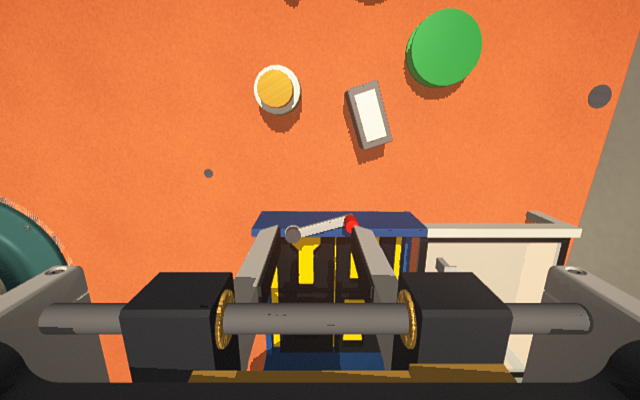

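>>> {"fn": "servo_tool", "kwargs": {"steps": [[27,23,0,0,0,0],[27,23,0,0,0,0],[27,24,0,0,0,0],[0,0,20,0,0,-0.106],[0,0,40,0,0,-0.106],[0,0,40,0,0,-0.106],[0,0,40,0,0,0],[0,0,40,0,0,0],[0,0,30,0,0,0],[0,0,15,0,0,0],[0,0,6,0,0,0],[0,0,0,0,0,0],[0,0,0,0,0,0]], "fingers": 0.8, "squeeze": 25}}

```text
clock: 6.6
tool_pos: [0.5963, 0.2859, 0.0196]
eef_rot: [0.001, 0.563, 0.826, 0.001]
contact_force: [0.2, -0.9, -0.0]
finger_gap: 0.8
gripper_force: 0.0
```

>>> {"fn": "servo_tool", "kwargs": {"steps": [[0,0,0,0,0,0],[0,0,0,0,0,0],[0,0,0,0,0,0],[0,0,0,0,0,0],[0,0,0,0,0,0]], "fingers": 0}}

```text
clock: 7.1
tool_pos: [0.5954, 0.2857, 0.0181]
eef_rot: [0.0, 0.563, 0.827, 0.0]
contact_force: [-1.5, -0.3, 2.3]
finger_gap: 0.429
gripper_force: 25.0
```

>>> {"fn": "servo_tool", "kwargs": {"steps": [[0,0,-10,0,0,0],[0,0,-30,0,0,0],[0,0,-40,0,0,0],[0,0,-40,0,0,0],[0,0,-40,0,0,0.106],[0,0,-10,0,0,0.106],[0,0,0,0,0,0.106],[-35,1,0,0,0,0],[-35,1,0,0,0,0],[-35,1,0,0,0,0],[-35,1,0,0,0,0],[-35,1,0,0,0,0],[-25,1,0,0,0,0],[-12,1,0,0,0,0],[0,0,0,0,0,0],[0,0,0,0,0,0]]}}

```text
clock: 8.7
tool_pos: [0.6143, 0.076, 0.1883]
eef_rot: [-0.0, 0.686, 0.727, 0.0]
contact_force: [0.3, -0.2, -0.2]
finger_gap: 0.424
gripper_force: 25.0
```

```bash
python3 - <<'E'
from h import *
s=arm.state();print(s['tool_pos'],s['eef_rot'],s['finger_gap'],s['gripper_force'])
im,W,c=snap('w3')
v,u=np.where((abs(W[...,0]-.615)<.04)&(abs(W[...,1]-.075)<.05)&(W[...,2]>.1));p=W[v,u];print(len(p),p.min(0),p.max(0))
print('can');blobs(W,.049,.06,(.38,.56,.22,.4))
E
```

```text
[0.61432739 0.07597709 0.18825496] [-2.36553785e-04  6.86218277e-01  7.27395595e-01  2.61369265e-04] 0.42436125078931114 24.99856173992157
46759 [0.57500129 0.04349936 0.17207698] [0.65499792 0.11757329 0.32468078]
can
```

>>> {"fn": "servo_tool", "kwargs": {"steps": [[-1.8,0.3,30,0,0,0],[0,0,40,0,0,0],[0,0,40,0,0,0],[0,0,25,0,0,0],[0,0,10,0,0,0],[0,0,6,0,0,0],[0,0,5,0,0,0],[0,0,3,0,0,0],[0,0,0,0,0,0],[0,0,0,0,0,0]]}}

```text
clock: 9.75
tool_pos: [0.6152, 0.0726, 0.0297]
eef_rot: [0.0, 0.687, 0.727, 0.0]
contact_force: [-0.2, 0.0, -0.0]
finger_gap: 0.426
gripper_force: 25.0
```

>>> {"fn": "servo_tool", "kwargs": {"steps": [[0,0,3,0,0,0],[0,0,3,0,0,0],[0,0,1.5,0,0,0],[0,0,0,0,0,0],[0,0,0,0,0,0]]}}

```text
clock: 10.25
tool_pos: [0.6148, 0.0725, 0.0221]
eef_rot: [-0.0, 0.687, 0.727, -0.0]
contact_force: [-5.6, -0.8, 12.5]
finger_gap: 0.423
gripper_force: 25.0
```

>>> {"fn": "servo_tool", "kwargs": {"steps": [[0,0,0,0,0,0],[0,0,0,0,0,0],[0,0,-10,0,0,0],[0,0,-30,0,0,0],[0,0,-45,0,0,0],[0,0,-50,0,0,0],[25,-25,-50,0,0,0],[30,-25,-10,0,0,0],[30,-25,0,0,0,0],[35,-25,0,0,0,0],[35,-25,0,0,0,0],[0,0,0,0,0,0],[0,0,0,0,0,0]], "fingers": 0.7}}

```text
clock: 11.55
tool_pos: [0.4858, 0.2165, 0.2081]
eef_rot: [0.0, 0.686, 0.728, 0.0]
contact_force: [1.2, -0.9, 0.3]
finger_gap: 0.698
gripper_force: 0.0
```

```bash
python3 - <<'E'
from h import *
s=arm.state();print(s['tool_pos'],s['eef_rot'])
im,W,c=snap('w4')
print('can');blobs(W,.049,.06,(.35,.6,.2,.4))
print('button');blobs(W,.040,.052,(.57,.66,.0,.13))
E
```

```text
[0.48576982 0.2165252  0.20814224] [2.42207754e-04 6.86052642e-01 7.27551779e-01 3.49693922e-04]
can
blob px [310. 103.] n 1284 zmax 0.057 c 474.8 311.0 size 41.9 42.9 ang 3.4
button
blob px [417. 271.] n 93 zmax 0.0484 c 629.6 107.3 size 10.5 23.7 ang 38.0
```

>>> {"fn": "servo_tool", "kwargs": {"steps": [[32,-2,0,0,0,0],[32,-2,0,0,0,0],[31,-1.6,0,0,0,0],[0,0,30,0,0,0],[0,0,40,0,0,0],[0,0,40,0,0,0],[0,0,40,0,0,0],[0,0,25,0,0,0],[0,0,10,0,0,0],[0,0,4.5,0,0,0],[0,0,0,0,0,0],[0,0,0,0,0,0]], "fingers": 0.88, "squeeze": 25}}

```text
clock: 12.8
tool_pos: [0.4759, 0.3107, 0.0191]
eef_rot: [0.0, 0.687, 0.727, 0.001]
contact_force: [0.9, -0.6, 0.5]
finger_gap: 0.881
gripper_force: 0.0
```

>>> {"fn": "servo_tool", "kwargs": {"steps": [[0,0,0,0,0,0],[0,0,0,0,0,0],[0,0,0,0,0,0],[0,0,0,0,0,0],[0,0,0,0,0,0]], "fingers": 0}}

```text
clock: 13.3
tool_pos: [0.4752, 0.3105, 0.0182]
eef_rot: [0.0, 0.687, 0.727, 0.0]
contact_force: [-2.1, -1.2, 6.3]
finger_gap: 0.633
gripper_force: 25.0
```

>>> {"fn": "servo_tool", "kwargs": {"steps": [[0,0,-10,0,0,0],[0,0,-30,0,0,0],[0,0,-40,0,0,0],[0,0,-40,0,0,0],[-15,0,-30,0,0,0],[-40,4,0,0,0,0],[-40,4,0,0,0,0],[-40,4,0,0,0,0],[-40,4,0,0,0,0],[-40,4,0,0,0,0],[-40,4,0,0,0,0],[-40,4,0,0,0,0],[-35,4,0,0,0,0],[-20,2.6,0,0,0,0],[-11,0,0,0,0,0],[0,0,0,0,0,0],[0,0,0,0,0,0]]}}

```text
clock: 15.0
tool_pos: [0.53, -0.0467, 0.168]
eef_rot: [-0.0, 0.686, 0.727, 0.0]
contact_force: [-0.8, 0.7, -1.2]
finger_gap: 0.632
gripper_force: 25.0
```

>>> {"fn": "servo_tool", "kwargs": {"steps": [[-0.5,0.3,30,0,0,0],[0,0,40,0,0,0],[0,0,35,0,0,0],[0,0,15,0,0,0],[0,0,8,0,0,0],[0,0,6,0,0,0],[0,0,5,0,0,0],[0,0,0,0,0,0],[0,0,0,0,0,0]]}}

```text
clock: 15.9
tool_pos: [0.5305, -0.0483, 0.0293]
eef_rot: [0.0, 0.687, 0.727, -0.0]
contact_force: [-3.2, -2.5, -3.7]
finger_gap: 0.635
gripper_force: 25.0
```

>>> {"fn": "servo_tool", "kwargs": {"steps": [[0,0,3,0,0,0],[0,0,3,0,0,0],[0,0,1,0,0,0],[0,0,0,0,0,0],[0,0,0,0,0,0]]}}

```text
clock: 16.4
tool_pos: [0.5308, -0.048, 0.0228]
eef_rot: [0.0, 0.687, 0.727, 0.0]
contact_force: [-5.6, -0.1, 9.4]
finger_gap: 0.634
gripper_force: 25.0
```

>>> {"fn": "servo_tool", "kwargs": {"steps": [[0,0,0,0,0,0],[0,0,0,0,0,0],[0,0,-10,0,0,0],[0,0,-30,0,0,0],[0,0,-45,0,0,0],[0,0,-50,0,0,0],[-10,0,-50,0,0,0],[-35,0,-40,0,0,0],[-20,0,-10,0,0,0],[0,0,0,0,0,0]], "fingers": 0.8}}

```text
clock: 17.4
tool_pos: [0.5347, -0.1139, 0.2564]
eef_rot: [0.002, 0.688, 0.726, 0.001]
contact_force: [-1.3, 1.0, -1.3]
finger_gap: 0.8
gripper_force: 0.0
```

```bash
python3 - <<'E'
from h import *
im,W,c=snap('w5');print(arm.state()['tool_pos'])
print('can');blobs(W,.053,.066,(.47,.6,-.12,.02))
print('button');blobs(W,.040,.052,(.57,.66,.0,.13))
E
```

```text
[ 0.5342043  -0.11198234  0.25483403]
can
blob px [314. 128.] n 938 zmax 0.0608 c 531.1 -47.3 size 42.6 42.6 ang 48.3
blob px [313. 176.] n 160 zmax 0.066 c 534.8 -109.2 size 129.6 0.8 ang 3.2
button
blob px [389.  32.] n 2214 zmax 0.0503 c 615.4 68.1 size 40.6 71.3 ang 3.0
```

>>> {"fn": "servo_tool", "kwargs": {"steps": [[-40,-2,0,0,0,0],[-40,-3,0,0,0,0],[-40,-3,0,0,0,0],[-40,-3,0,0,0,0],[-40,-3,0,0,0,0],[-37,-3,0,0,0,0],[0,0,0,0,0,0],[0,0,0,0,0,0],[0,0,0,0,0,0]]}}

```text
clock: 18.35
tool_pos: [0.5311, -0.3468, 0.2532]
eef_rot: [-0.0, 0.686, 0.728, 0.0]
contact_force: [0.0, 0.3, 0.5]
finger_gap: 0.801
gripper_force: 0.0
```

```bash
python3 - <<'E'
from h import *
im,W,c=snap('w6');print(arm.state()['tool_pos'])
print('z.03+');blobs(W,.036,.054,(.36,.75,-.45,-.15))
E
```

```text
[ 0.53118218 -0.34678649  0.25338241]
z.03+
blob px [260. 133.] n 347 zmax 0.0488 c 454.5 -290.8 size 10.1 50.1 ang 6.2
blob px [361. 167.] n 316 zmax 0.0487 c 592.3 -327.8 size 42.1 12.3 ang 86.9
blob px [409. 198.] n 194 zmax 0.054 c 666.2 -370.6 size 54.6 21.6 ang 55.7
```

View pics/w6.png

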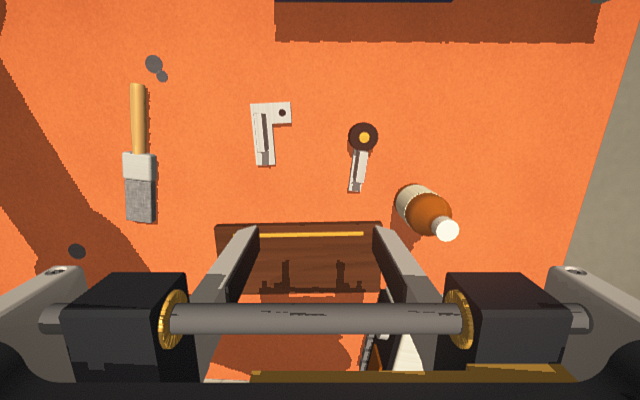

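```bash
python3 - <<'E'
from h import *
im,W,c=snap('w7')
print('leaf/rib');blobs(W,.038,.054,(.40,.62,-.38,-.2))
print('roller');blobs(W,.0255,.034,(.55,.65,-.36,-.2))
def part(polys,x0,box,lo=.006):
    m=(W[...,0]>box[0])&(W[...,0]<box[1])&(W[...,1]>box[2])&(W[...,1]<box[3])
    return fit(W[m][:,:2],(W[m][:,2]>lo).astype(float),polys,x0)
print(part([rect(-28,0,-43,43),rect(-28,28,15,43)],[.465,-.295,.108],(.40,.53,-.36,-.22)))
print(part([rect(-9,9,-50,30),circ(20,0,30)],[.592,-.32,-.05],(.54,.65,-.40,-.25)))
E
```

```text
leaf/rib
blob px [259. 132.] n 344 zmax 0.0493 c 454.5 -290.7 size 10.3 49.9 ang 5.3
blob px [361. 167.] n 303 zmax 0.0486 c 592.5 -327.9 size 41.9 12.3 ang 87.4
roller
blob px [363. 137.] n 666 zmax 0.0332 c 590.3 -293.1 size 50.0 38.6 ang 45.6
(array([ 0.48726709, -0.31413449,  1.56944751]), np.float64(923.2446846557204))
(array([ 0.59036748, -0.34958119,  0.16283607]), np.float64(2834.8123740418478))
```

>>> {"fn": "servo_tool", "kwargs": {"steps": [[20,-25,0,0,0,0],[20,-25,0,0,0,0],[20.3,-23.4,0,0,0,0],[0,0,30,0,0,-0.043],[0,0,45,0,0,0],[0,0,45,0,0,0],[0,0,45,0,0,0],[0,0,40,0,0,0],[0,0,20,0,0,0],[0,0,10,0,0,0],[0,0,4,0,0,0],[0,0,0,0,0,0],[0,0,0,0,0,0]], "fingers": 0.45, "squeeze": 25}}

```text
clock: 19.75
tool_pos: [0.4546, -0.2929, 0.0157]
eef_rot: [0.001, 0.671, 0.742, 0.0]
contact_force: [-0.1, -0.2, 0.3]
finger_gap: 0.448
gripper_force: 0.0
```

>>> {"fn": "servo_tool", "kwargs": {"steps": [[0,0,0,0,0,0],[0,0,0,0,0,0],[0,0,0,0,0,0],[0,0,0,0,0,0],[0,0,0,0,0,0]], "fingers": 0}}

```text
clock: 20.25
tool_pos: [0.4539, -0.2927, 0.0146]
eef_rot: [0.0, 0.671, 0.742, -0.0]
contact_force: [-0.3, -0.1, 2.7]
finger_gap: 0.106
gripper_force: 25.0
```

>>> {"fn": "servo_tool", "kwargs": {"steps": [[0,0,-10,0,0,0],[0,0,-30,0,0,0],[0,0,-40,0,0,0],[0,0,-40,0,0,0],[0,0,-20,0,0,0.043],[30,21,0,0,0,0],[34,24,0,0,0,0],[35,25,0,0,0,0],[35,25,0,0,0,0],[35,25,0,0,0,0],[35,25,0,0,0,0],[25,17,0,0,0,0],[12.8,7.4,0,0,0,0],[0,0,0,0,0,0],[0,0,0,0,0,0],[0,0,0,0,0,0]]}}

```text
clock: 21.85
tool_pos: [0.6086, -0.0434, 0.1547]
eef_rot: [0.0, 0.687, 0.726, -0.0]
contact_force: [0.1, -0.3, -0.2]
finger_gap: 0.105
gripper_force: 25.0
```

```bash
python3 - <<'E'
from h import *
s=arm.state();print(s['tool_pos'],s['eef_rot'],s['finger_gap'])
im,W,c=snap('w8');cv2.imwrite('pics/w8c.png',im[60:330,170:470])
E
```

```text
[ 0.60863538 -0.04339508  0.15471085] [ 1.46867963e-04  6.87392188e-01  7.26286327e-01 -3.59177397e-04] 0.1050845338596139
```

View pics/w8c.png

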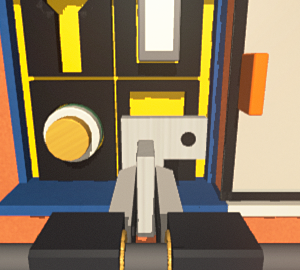

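```bash
python3 - <<'E'
from h import *
im=cv2.imread('pics/w8.png');W=np.load('w8.npy');s=arm.state()['tool_pos']
u,v=np.meshgrid(np.arange(330,372),np.arange(178,202))
p=W[v,u].reshape(-1,3);p=p[(p[:,2]>.14)&(p[:,2]<.165)]
c,si=np.cos(.057),np.sin(.057);d=(p[:,:2]-s[:2])*1000
lx=c*d[:,0]+si*d[:,1];ly=-si*d[:,0]+c*d[:,1]
print(len(p),np.median(p[:,2]),np.percentile(lx,[50,98,99.5]),np.percentile(ly,[95,98,99.5,100]))
for px in [(370,178),(373,176),(376,205)]:print(px,W[px[1],px[0]])
E
```

```text
1002 0.15080809824709723 [23.18166226 36.40631261 36.86981446] [40.44477318 40.95840646 41.04095654 41.09673422]
(370, 178) [ 6.41978415e-01 -3.62832568e-04  1.50729476e-01]
(373, 176) [ 6.45482324e-01 -4.25964369e-04  1.42674089e-01]
(376, 205) [ 0.68137064 -0.05952656  0.00774068]
```

>>> {"fn": "servo_tool", "kwargs": {"steps": [[1.5,0.7,30,0,0,0],[0,0,40,0,0,0],[0,0,30,0,0,0],[0,0,12,0,0,0],[0,0,6,0,0,0],[0,0,5,0,0,0],[0,0,5,0,0,0],[0,0,0,0,0,0],[0,0,0,0,0,0]]}}

```text
clock: 22.8
tool_pos: [0.6101, -0.0402, 0.0271]
eef_rot: [0.0, 0.687, 0.727, 0.0]
contact_force: [0.6, -1.5, -1.6]
finger_gap: 0.105
gripper_force: 25.0
```

>>> {"fn": "servo_tool", "kwargs": {"steps": [[-1,-0.5,0,0,0,0],[0,0,3,0,0,0],[0,0,3,0,0,0],[0,0,2.5,0,0,0],[0,0,0,0,0,0],[0,0,0,0,0,0]]}}

```text
clock: 23.4
tool_pos: [0.6094, -0.0411, 0.0183]
eef_rot: [-0.0, 0.687, 0.727, -0.0]
contact_force: [-3.5, 0.6, 6.7]
finger_gap: 0.106
gripper_force: 25.0
```

>>> {"fn": "servo_tool", "kwargs": {"steps": [[0,0,0,0,0,0],[0,0,0,0,0,0],[0,0,-10,0,0,0],[0,0,-40,0,0,0],[0,0,-50,0,0,0],[0,0,-50,0,0,0],[-30,-4,-50,0,0,0],[-40,-5,-12,0,0,0],[-40,-5,0,0,0,0],[-40,-5,0,0,0,0],[-40,-5,0,0,0,0],[-40,-5,0,0,0,0],[-40,-5,0,0,0,0],[-37,-3,0,0,0,0],[0,0,0,0,0,0],[0,0,0,0,0,0]], "fingers": 0.35}}

```text
clock: 25.0
tool_pos: [0.5901, -0.3459, 0.2229]
eef_rot: [0.0, 0.687, 0.727, 0.0]
contact_force: [0.4, 1.2, 1.4]
finger_gap: 0.349
gripper_force: 0.0
```

```bash
python3 - <<'E'
from h import *
im,W,c=snap('w9');print(arm.state()['tool_pos'])
print('rib');blobs(W,.038,.054,(.52,.64,-.40,-.2))
print('bottle')
for a,b in [(.09,.1),(.1,.11),(.11,.12),(.12,.14)]: blobs(W,a,b,(.62,.75,-.45,-.3))
W=np.load('w8.npy');print('leaf');
E
```

```text
[ 0.59055502 -0.34471688  0.2230043 ]
rib
blob px [318. 168.] n 332 zmax 0.0485 c 592.6 -327.9 size 42.1 11.9 ang 87.5
bottle
blob px [389. 220.] n 485 zmax 0.1 c 678.7 -377.0 size 45.0 38.1 ang 36.3
blob px [391. 224.] n 233 zmax 0.11 c 677.7 -376.4 size 31.1 21.9 ang 40.5
blob px [393. 226.] n 47 zmax 0.1196 c 674.7 -373.5 size 22.3 6.7 ang 42.7
blob px [401. 237.] n 573 zmax 0.1332 c 680.9 -380.1 size 25.6 25.4 ang 81.7
leaf
```

>>> {"fn": "servo_tool", "kwargs": {"steps": [[24.6,3.9,0,0,0,0],[0,0,20,0,0,0.057],[0,0,40,0,0,0],[0,0,40,0,0,0],[0,0,0,0,0,0],[0,0,0,0,0,0]]}}

```text
clock: 25.65
tool_pos: [0.5934, -0.3197, 0.1239]
eef_rot: [-0.0, 0.707, 0.708, 0.0]
contact_force: [0.4, -0.2, 1.3]
finger_gap: 0.352
gripper_force: 0.0
```

>>> {"fn": "servo_tool", "kwargs": {"steps": [[0,0,40,0,0,0],[0,0,30,0,0,0],[0,0,20,0,0,0],[0,0,10,0,0,0],[0,0,5,0,0,0],[0,0,0,0,0,0],[0,0,0,0,0,0]]}}

```text
clock: 26.35
tool_pos: [0.5936, -0.321, 0.0194]
eef_rot: [0.001, 0.707, 0.707, 0.0]
contact_force: [0.6, -0.2, -0.8]
finger_gap: 0.354
gripper_force: 0.0
```

>>> {"fn": "servo_tool", "kwargs": {"steps": [[0,0,0,0,0,0],[0,0,0,0,0,0],[0,0,0,0,0,0],[0,0,0,0,0,0],[0,0,0,0,0,0]], "fingers": 0, "squeeze": 30}}

```text
clock: 26.85
tool_pos: [0.5929, -0.3206, 0.0181]
eef_rot: [0.0, 0.707, 0.707, 0.0]
contact_force: [-1.7, 1.1, 7.1]
finger_gap: 0.125
gripper_force: 30.0
```

>>> {"fn": "servo_tool", "kwargs": {"steps": [[0,0,-10,0,0,0],[0,0,-30,0,0,0],[0,0,-40,0,0,0],[0,0,-40,0,0,0],[0,0,-30,0,0,-0.057],[30,-4,0,0,0,0],[38,-5,0,0,0,0],[40,-5,0,0,0,0],[40,-5,0,0,0,0],[40,-5,0,0,0,0],[40,-5,0,0,0,0],[40,-5,0,0,0,0],[40,-5,0,0,0,0],[40,-5,0,0,0,0],[28,-3,0,0,0,0],[15.2,0,0,0,0,0],[0,0,0,0,0,0],[0,0,0,0,0,0],[0,0,0,0,0,0]]}}

```text
clock: 28.75
tool_pos: [0.5237, 0.0661, 0.1679]
eef_rot: [0.0, 0.687, 0.726, -0.0]
contact_force: [-0.3, -0.1, -2.2]
finger_gap: 0.127
gripper_force: 30.0
```

```bash
python3 - <<'E'
from h import *
s=arm.state();print(s['tool_pos'],s['eef_rot'],s['finger_gap'])
im,W,c=snap('w10');cv2.imwrite('pics/w10c.png',im[60:330,170:470])
q=s['tool_pos'];d=(W[...,:2]-q[:2])*1000
c_,si=np.cos(.057),np.sin(.057);lx=c_*d[...,0]+si*d[...,1];ly=-si*d[...,0]+c_*d[...,1]
m=(abs(lx)<30)&(ly>10)&(ly<60)&(abs(W[...,2]-(q[2]-.018+.028))<.006)
print(m.sum(),np.percentile(lx[m],[.5,99.5]),np.percentile(ly[m],[1,99.5]),np.median(W[m][:,2]))
E
```

```text
[0.52368165 0.06611959 0.16793646] [ 1.36595070e-04  6.87218807e-01  7.26450462e-01 -1.37692609e-04] 0.12679121377313604
3427 [-18.12658489  19.0757646 ] [10.23059498 51.11964205] 0.17858784353038398
```

View pics/w10c.png

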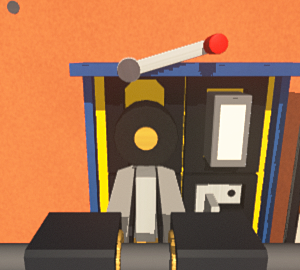

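>>> {"fn": "servo_tool", "kwargs": {"steps": [[0.8,0,30,0,0,0],[0,0,40,0,0,0],[0,0,30,0,0,0],[0,0,15,0,0,0],[0,0,12,0,0,0],[0,0,6,0,0,0],[0,0,5,0,0,0],[0,0,0,0,0,0],[0,0,0,0,0,0]]}}

```text
clock: 29.7
tool_pos: [0.5239, 0.0681, 0.0304]
eef_rot: [0.0, 0.687, 0.727, 0.0]
contact_force: [0.4, -0.2, -1.7]
finger_gap: 0.125
gripper_force: 30.0
```

>>> {"fn": "servo_tool", "kwargs": {"steps": [[-0.5,0,3,0,0,0],[0,0,3,0,0,0],[0,0,2,0,0,0],[0,0,1,0,0,0],[0,0,0,0,0,0],[0,0,0,0,0,0]]}}

```text
clock: 30.3
tool_pos: [0.5236, 0.0676, 0.0219]
eef_rot: [0.0, 0.687, 0.727, -0.0]
contact_force: [-9.5, -1.5, 27.4]
finger_gap: 0.127
gripper_force: 30.0
```

>>> {"fn": "servo_tool", "kwargs": {"steps": [[0,0,0,0,0,0],[0,0,0,0,0,0],[0,0,-10,0,0,0],[0,0,-40,0,0,0],[0,0,-50,0,0,0],[0,0,-50,0,0,0],[-25,6,-50,0,0,0],[-35,8,-20,0,0,0],[-35,8,-10,0,0,0],[-35,8,0,0,0,0],[-40,6,0,0,0,0],[0,0,0,0,0,0],[0,0,0,0,0,0]], "fingers": 0.35}}

```text
clock: 31.6
tool_pos: [0.5682, -0.098, 0.2456]
eef_rot: [-0.0, 0.687, 0.726, -0.0]
contact_force: [0.6, 0.5, -1.2]
finger_gap: 0.348
gripper_force: 0.0
```

```bash
python3 - <<'E'
from h import *
im,W,c=snap('w11');print(arm.state()['tool_pos'])
cv2.imwrite('pics/w11c.png',cv2.resize(im[0:230,200:600],None,fx=2,fy=2))
print('tops');blobs(W,.042,.064,(.47,.66,-.11,.13))
m=lambda a,b,c_,d:(W[...,0]>a)&(W[...,0]<b)&(W[...,1]>c_)&(W[...,1]<d)
def med(n,mm,lo,hi):
    z=W[...,2][mm];z=z[(z>lo)&(z<hi)];print(n,len(z),np.median(z))
med('roller(.032)',m(.512,.532,.09,.108),.024,.045)
med('foot(.014)',m(.612,.638,-.025,-.008),.006,.03)
med('block(.020)',m(.56,.568,-.1,-.03),.01,.03)
r,g,b=im[...,2].astype(int),im[...,1].astype(int),im[...,0].astype(int)
k=(W[...,2]>.09)&(r>180)&(g>80)&(b<90)&(W[...,0]>.6);print('pull',W[k].min(0),W[k].max(0))
k=(W[...,2]>.1)&(W[...,2]<.12)&(r>150)&(g<80)&(b<90);print('knob',k.sum(),W[k].mean(0) if k.any() else 0)
E
```

```text
[ 0.56819859 -0.09684538  0.24555385]
tops
blob px [363.  39.] n 2538 zmax 0.0501 c 615.3 72.6 size 40.5 80.2 ang 3.2
blob px [287.  50.] n 424 zmax 0.0529 c 526.0 56.7 size 12.1 41.4 ang 3.5
blob px [350. 136.] n 341 zmax 0.0526 c 609.6 -39.1 size 10.2 49.8 ang 3.1
blob px [288. 140.] n 991 zmax 0.062 c 531.2 -47.5 size 43.6 43.5 ang 73.7
blob px [331. 188.] n 418 zmax 0.0639 c 589.0 -106.1 size 141.8 1.1 ang 3.0
roller(.032) 281 0.03336342794237812
foot(.014) 209 0.014773406534197231
block(.020) 278 0.020695892924288306
pull [ 0.60592642 -0.07683529  0.09824582] [0.70196302 0.04300984 0.37122323]
knob 0 0
```

View pics/w11c.png

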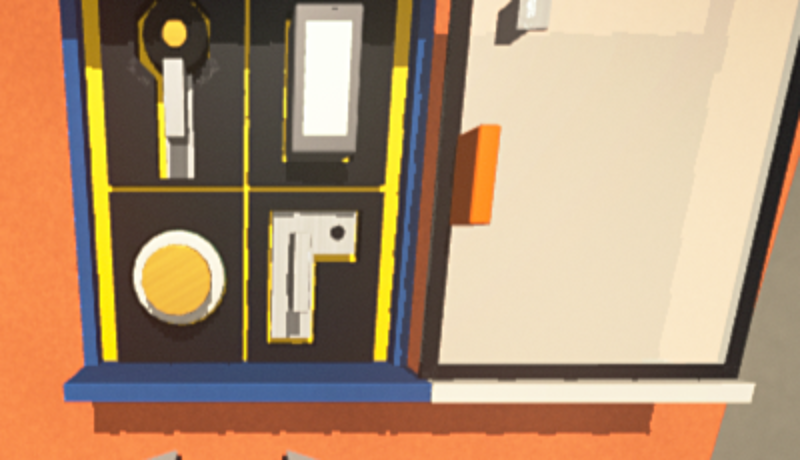

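>>> {"fn": "servo_tool", "kwargs": {"steps": [[27,33,0,0,0,0],[27,33,0,0,0,0],[27,34,0,0,0,0],[27.6,33.9,0,0,0,0],[0,0,40,0,0,0],[0,0,40,0,0,0],[0,0,40,0,0,0],[0,0,30,0,0,0],[0,0,16,0,0,0],[0,0,0,0,0,0],[0,0,0,0,0,0]], "fingers": 0.5, "squeeze": 20}}

```text
clock: 32.75
tool_pos: [0.6965, 0.0193, 0.0808]
eef_rot: [0.0, 0.686, 0.727, 0.001]
contact_force: [0.2, -0.0, 0.3]
finger_gap: 0.503
gripper_force: 0.0
```

>>> {"fn": "servo_tool", "kwargs": {"steps": [[0,0,0,0,0,0],[0,0,0,0,0,0],[0,0,0,0,0,0],[0,0,0,0,0,0],[0,0,0,0,0,0]], "fingers": 0}}

```text
clock: 33.25
tool_pos: [0.6957, 0.0187, 0.0794]
eef_rot: [-0.0, 0.687, 0.727, -0.0]
contact_force: [-0.9, -0.9, 9.4]
finger_gap: 0.131
gripper_force: 20.0
```

>>> {"fn": "servo_tool", "kwargs": {"steps": [[0,-12,0,0,0,0],[0,-20,0,0,0,0],[0,-20,0,0,0,0],[0,-20,0,0,0,0],[0,-20,0,0,0,0],[0,-20,0,0,0,0],[0,-20,0,0,0,0],[0,-20,0,0,0,0],[0,-20,0,0,0,0],[0,-18,0,0,0,0],[0,-8,0,0,0,0],[0,-4,0,0,0,0],[0,0,0,0,0,0]]}}

```text
clock: 34.55
tool_pos: [0.4943, 0.0074, 0.0794]
eef_rot: [-0.0, 0.687, 0.727, 0.0]
contact_force: [-1.8, 2.6, 1.5]
finger_gap: 0.126
gripper_force: 20.0
```

>>> {"fn": "servo_tool", "kwargs": {"steps": [[0,-3,0,0,0,0],[0,-3,0,0,0,0],[0,-3,0,0,0,0],[0,-1.5,0,0,0,0],[0,0,0,0,0,0],[0,0,0,0,0,0]]}}

```text
clock: 35.15
tool_pos: [0.4859, 0.0069, 0.0795]
eef_rot: [0.001, 0.687, 0.727, 0.002]
contact_force: [17.0, 3.4, -14.9]
finger_gap: 0.126
gripper_force: 20.0
```

>>> {"fn": "servo_tool", "kwargs": {"steps": [[0,0,0,0,0,0],[0,0,0,0,0,0],[0,0,0,0,0,0],[0,0,-20,0,0,0],[0,0,-40,0,0,0],[0,0,-40,0,0,0],[25,24,-40,0,0,0],[25,24,-30,0,0,0],[0,0,0,0,0,0],[0,0,0,0,0,0],[0,0,0,0,0,0]], "fingers": 0.4}}

```text
clock: 36.25
tool_pos: [0.5266, 0.057, 0.246]
eef_rot: [-0.0, 0.687, 0.727, -0.001]
contact_force: [0.2, -0.1, -0.2]
finger_gap: 0.403
gripper_force: 0.0
```

```bash
python3 - <<'E'
from h import *
im,W,c=snap('w12');print(arm.state()['tool_pos'])
cv2.imwrite('pics/w12c.png',cv2.resize(im[60:310,170:500],None,fx=2,fy=2))
print('knob');blobs(W,.104,.116,(.4,.7,.0,.25))
print('arm');blobs(W,.079,.1,(.45,.6,.1,.2))
print('pull');blobs(W,.094,.106,(.4,.6,-.04,.05))
E
```

```text
[0.52664612 0.05690597 0.24604077]
knob
blob px [368.  98.] n 193 zmax 0.1131 c 575.5 158.1 size 14.5 14.7 ang 5.9
arm
blob px [324. 112.] n 871 zmax 0.0991 c 534.8 142.3 size 81.3 20.8 ang 17.0
pull
blob px [279. 216.] n 211 zmax 0.1029 c 485.8 19.2 size 11.9 27.5 ang 3.4
```

View pics/w12c.png

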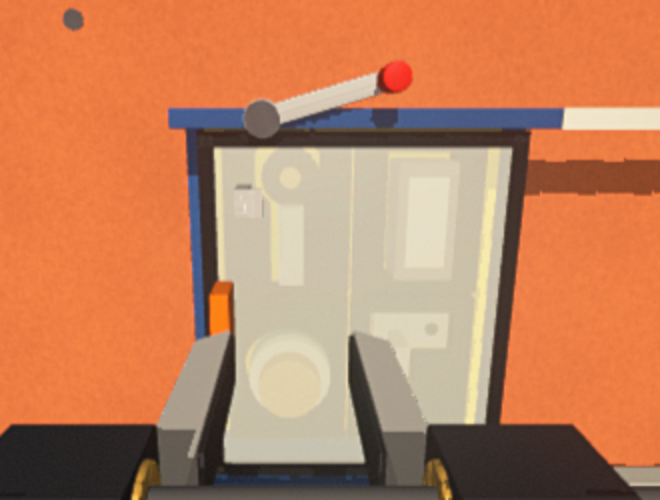

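>>> {"fn": "servo_tool", "kwargs": {"steps": [[33,18,0,0,0,0],[33,18,0,0,0,0],[32.2,18.6,0,0,0,0],[0,0,40,0,0,0],[0,0,40,0,0,0],[0,0,40,0,0,0],[0,0,25,0,0,0],[0,0,11,0,0,0],[0,0,0,0,0,0],[0,0,0,0,0,0]], "squeeze": 10}}

```text
clock: 37.3
tool_pos: [0.577, 0.1589, 0.0921]
eef_rot: [0.0, 0.687, 0.727, 0.0]
contact_force: [-0.5, -0.5, 0.5]
finger_gap: 0.399
gripper_force: 0.0
```

>>> {"fn": "servo_tool", "kwargs": {"steps": [[0,0,0,0,0,0],[0,0,0,0,0,0],[0,0,0,0,0,0],[0,0,0,0,0,0]], "fingers": 0}}

```text
clock: 37.7
tool_pos: [0.5759, 0.1588, 0.0915]
eef_rot: [-0.0, 0.687, 0.727, -0.0]
contact_force: [-7.3, -2.7, 8.1]
finger_gap: 0.167
gripper_force: 10.0
```

```bash
python3 -c "
import numpy as np
p=np.linspace(.285,-1.571,21)
q=75*np.c_[np.sin(p),np.cos(p)]
print(np.diff(q,axis=0).round(1).tolist())"
```

```text
[[-6.8, 1.6], [-6.9, 1.0], [-6.9, 0.4], [-7.0, -0.3], [-6.9, -0.9], [-6.8, -1.6], [-6.6, -2.2], [-6.4, -2.8], [-6.1, -3.4], [-5.8, -3.9], [-5.4, -4.4], [-4.9, -4.9], [-4.5, -5.3], [-3.9, -5.7], [-3.4, -6.1], [-2.8, -6.4], [-2.2, -6.6], [-1.6, -6.8], [-1.0, -6.9], [-0.3, -7.0]]
```

Knob is gripped (15.7 mm gap). Swing half, check, then continue.

>>> {"fn": "servo_tool", "kwargs": {"steps": [[-6.8,1.6,0,0,0,0],[-6.9,1,0,0,0,0],[-6.9,0.4,0,0,0,0],[-7,-0.3,0,0,0,0],[-6.9,-0.9,0,0,0,0],[-6.8,-1.6,0,0,0,0],[-6.6,-2.2,0,0,0,0],[-6.4,-2.8,0,0,0,0],[-6.1,-3.4,0,0,0,0],[-5.8,-3.9,0,0,0,0],[0,0,0,0,0,0]]}}

```text
clock: 38.8
tool_pos: [0.5655, 0.0936, 0.0908]
eef_rot: [-0.002, 0.686, 0.727, -0.001]
contact_force: [-12.0, 9.6, 2.4]
finger_gap: 0.172
gripper_force: 10.0
```

>>> {"fn": "servo_tool", "kwargs": {"steps": [[0.8,-1.2,0,0,0,0],[-5.4,-4.4,0,0,0,0],[-4.9,-4.9,0,0,0,0],[-4.5,-5.3,0,0,0,0],[-3.9,-5.7,0,0,0,0],[-3.4,-6.1,0,0,0,0],[-2.8,-6.4,0,0,0,0],[-2.2,-6.6,0,0,0,0],[0,0,0,0,0,0]]}}

```text
clock: 39.7
tool_pos: [0.5285, 0.0626, 0.0912]
eef_rot: [0.0, 0.687, 0.727, -0.0]
contact_force: [1.2, -4.8, -5.4]
finger_gap: 0.167
gripper_force: 10.0
```

>>> {"fn": "servo_tool", "kwargs": {"steps": [[-1.2,-6.8,0,0,0,0],[-0.6,-6.9,0,0,0,0],[0,-4,0,0,0,0],[0,-3,0,0,0,0],[0,0,0,0,0,0]]}}

```text
clock: 40.2
tool_pos: [0.5089, 0.0606, 0.0913]
eef_rot: [0.0, 0.687, 0.727, 0.0]
contact_force: [5.6, -3.0, -5.5]
finger_gap: 0.166
gripper_force: 10.0
```

>>> {"fn": "servo_tool", "kwargs": {"steps": [[0,-2,0,0,0,0],[0,-2,0,0,0,0],[0,0,0,0,0,0],[0,0,0,0,0,0]]}}

```text
clock: 40.6
tool_pos: [0.5072, 0.0605, 0.0916]
eef_rot: [0.002, 0.687, 0.727, 0.002]
contact_force: [20.4, -1.7, -15.7]
finger_gap: 0.19
gripper_force: 10.0
```

>>> {"fn": "servo_tool", "kwargs": {"steps": [[0,0.5,0,0,0,0],[0,0,0,0,0,0],[0,0,0,0,0,0],[0,0,-30,0,0,0],[0,0,-45,0,0,0],[-30,20,-45,0,0,0],[-40,20,-40,0,0,0],[0,0,0,0,0,0],[0,0,0,0,0,0],[0,0,0,0,0,0]], "fingers": 0.35}}

```text
clock: 41.6
tool_pos: [0.5415, 0.0041, 0.2374]
eef_rot: [-0.001, 0.686, 0.727, -0.001]
contact_force: [-0.5, 0.3, -0.3]
finger_gap: 0.348
gripper_force: 0.0
```

```bash
python3 - <<'E'
from h import *
im,W,c=snap('w13');s=arm.state();print(s['tool_pos'],s['contact_force'])
cv2.imwrite('pics/w13c.png',cv2.resize(im[20:270,170:500],None,fx=2,fy=2))
print('knob');blobs(W,.104,.116,(.4,.7,.0,.25))
print('arm');blobs(W,.079,.1,(.47,.54,.07,.2))
print('pull');blobs(W,.094,.106,(.4,.6,-.04,.05))
E
```

```text
[0.54149119 0.00415905 0.23737605] [-0.16279919  0.49892382 -0.86907827]
knob
blob px [288. 140.] n 181 zmax 0.1124 c 509.7 59.0 size 14.7 14.5 ang 3.2
arm
blob px [287.  93.] n 1074 zmax 0.0967 c 504.2 106.9 size 73.4 23.0 ang 88.6
pull
blob px [267. 184.] n 490 zmax 0.103 c 486.3 8.1 size 12.3 48.6 ang 3.2
```

View pics/w13c.png

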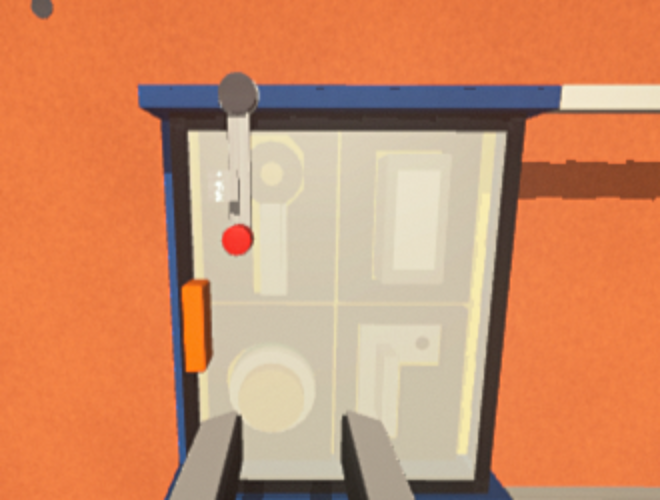

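```bash
python3 -c "
from h import *
print(arm.finish_job())"
```

```text
the job is handed in; nothing more can be done
None
```

The job is done and handed in at about 42 s: all four parts are bedded in their nests, the cover is shut over them, and the last camera view shows the latch resting in its catch.

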